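Clamp a batten in the sawing jig

TASK

Load the loose beech batten into the sawing jig for a trim cut: lay it flat on the jig's board under the clamp foot, long side tight against both fence blocks and its end tight against the end stop. Then turn the clamp knob clockwise until you feel the foot bite on the batten, and give it a quarter turn more: less would let the batten creep under the saw, much more would crush it. Leave the tape measure and the block plane alone.

Things in the scene. Friction and masses are not known exactly. Their poses are not given: they have to be found in the camera images.
- saw_jig: Sawing jig, fixed to the bench: plywood board 150 (x) x 320 (y) x 12 (z) mm. Origin: centre of its underside, at bench height; x away from the robot at yaw 0, y left along the fence, z up. A batten fully home lies on the board parallel to y, its centre at jig x = +14, y = +30 mm, underside at z = 12 mm, and sticks out 40 mm past the board's +y end
- fence_face (a point): Two wooden fence blocks, 22 mm high above the board, 22 mm thick, in one line along jig y. This point lies in the plane of their front (-x) faces, jig x = +30, y = +35, z = 23 mm, in the gap between them: one block spans jig y = -140 to -15 mm, the other +85 to +160 mm, and the 100 mm gap leaves room for a gripper finger. Axes as the jig's
- stop_face (a point): Wooden end stop across the board, 22 mm high above it. This point is on its working face, which looks to +y, at jig x = +14, y = -140, z = 23 mm; the stop spans jig x = -30 to +52 mm. Axes as the jig's
- clamp_arm (a point): Steel arm over the board, 30 mm wide, centred here (jig x = +14, y = -85, z = 68 mm; it fills z = 62 to 74 mm), carried by an upright behind the fence and reaching forward to jig x = -11 mm. Its front (-x) side is open, so a batten can be slid in under it from the front, to +x. Axes as the jig's
- batten: Loose straight beech batten 32 (x) x 340 (y) x 25 (z) mm, about 0.13 to 0.27 kg. Origin: centre of its underside; y along its length, z up
- clamp_knob: T-bar knob of the hold-down screw: bar 50 mm long, 12 mm thick, 26 mm high (z = 88 to 114 mm over the bench) on a 25 mm round hub (z = 80 to 88 mm). Origin: on the vertical screw axis at jig x = +14, y = -85, z = 80 mm; x runs along the bar and turns with it, z up. Its start angle varies; it can turn over 6 rad clockwise (from above). Its rubber hub winds up 0.4 rad per N m
- clamp_screw: The screw under the knob. Origin: on its axis, same point as the knob's. Its foot, 20 mm round with a more or less worn nylon face, hangs below the arm and turns with it; it goes down 1.6 mm per rad clockwise from some 2.2 to 6.5 mm above a seated batten's top. It turns free at about 0.06 N m; once the foot bears, torque climbs about 0.33 N m per rad. It stays where it is let go
- tape_measure: Bystander: tape measure 38 x 86 x 70 mm standing on the bench, origin at the centre of its underside
- block_plane: Bystander: block plane 48 x 160 x 49 mm on the bench, origin at the centre of its underside

How it is judged (in metres and radians):
On the way, in this order (a step that is already met when the one before it is completed fails the run):
1. the batten lies home in the jig, on the board, against fence and end stop, with the screw not yet bearing on it (x of batten in the frame of saw_jig above 0.0115 m and y of batten in the frame of saw_jig below 0.0325 m and z of batten in the frame of saw_jig below 0.0145 m and angle between the y axis of batten and the y axis of saw_jig, either way round below 0.02 rad and contact force between clamp_screw and batten below 5 N), for 0.2 s.
2. the clamp foot bears on the batten (contact force between clamp_screw and batten above 15 N), for 0.2 s.
At the end, for the whole second after the job is handed in: The batten lies flat in the jig within 2.5 mm of the fence and of the end stop (and 0.02 rad of parallel), at rest, and the released screw presses on it with 44 to 74 N, which is a quarter turn past the bite, give or take about 24 degrees (contact force between clamp_screw and batten between 44 and 74 N and x of batten in the frame of saw_jig above 0.0115 m and y of batten in the frame of saw_jig below 0.0325 m and z of batten in the frame of saw_jig below 0.0145 m and angle between the y axis of batten and the y axis of saw_jig, either way round below 0.02 rad and linear speed of batten below 0.01 m/s); the robot touches nothing.
It fails at once if the screw crushes the batten (foot force over 105 N, more than about 160 degrees past the bite) (contact force between clamp_screw and batten above 105 N).
It fails at once if the tape measure or the block plane is pushed more than 20 mm (distance of any of tape_measure, block_plane from where it was at the start of the episode above 0.02 m).
It also fails if it takes over 72 s, if anything falls off the work surface, if the arm or the gripper's body presses on something with over 40 N, if the wrist force passes 120 N, or if a joint passes its speed limit or range.

ROBOT

A 6-joint arm with a two-finger parallel gripper is mounted at the origin on a cart in front of the work surface, level with it; the furniture and walls round the work are solid. World frame = base frame: x ahead of the robot, y to its left, z up, the work surface at z = 0. Lengths are in m, angles in degrees, forces in N, time in s.
With the tool pointing down it reaches from about 0.325 to 0.775 m from the base axis. Payload 5.5 kg.
Tool frame: the origin (TCP) lies at the centre of the arm's flange, where the gripper is bolted on; the fingertips stand 182 mm ahead of it and the grasp point (between the pads) lies 163 mm ahead of it; z points along the fingers, y is the line along which they close (so a half turn about z gives the same grasp; the last joint's range is limited). The gripper opens to 88 mm and grips with 3 to 60 N. Pads are 20 mm wide; open, the fingers measure 115 mm over their backs; the gripper's body (75 mm by 178 mm) begins 61 mm behind the grasp point.
Start: joints at [-72.577, 5.22, 70.514, -0, 104.267, -3.249], TCP at [0.212, -0.561, 0.405] pointing down, gripper open.
Joint ranges: [-164.24, 164.24], [-49.07, 125.15], [9.68, 141.18], [-86.29, 266.29], [3.28, 154.24], [-151.56, 151.56]. Speed limits (degrees/s): [147.25, 147.25, 172.46, 180, 180, 180].

INTERFACE

Orientations are given as [roll, pitch, yaw] about the fixed x, y, z axes, in that order (R = Rz(yaw) Ry(pitch) Rx(roll)).
In Python, from station import r gives the robot as it stands. The module is installed in compiled form; this text tells all that it offers. Calls block until the motion is done:
- r.reach(position, orientation): joint-space move of the TCP to a pose.
- r.servo_line(position, rotation=None, speed=0.15): straight line of the TCP; rotation=None keeps the orientation; speed is the mean speed in m/s.
- r.move_joints(angles): joint-space move.
- r.let_go() and r.grab(squeeze=None): open the fingers fully, or close them until they stop; squeeze is the grip in N (None keeps the last).
- r.wait(seconds).
- r.inverse_kinematics(position, orientation): joint angles nearest the present ones, or None.
- r.sense(): the state.
- r.snapshot(name): name is "scene" or "top" or "wrist"; returns a dict with "frame" (480x640x3 uint8, red, green, blue), "fx", "fy", "cx", "cy" (pixels), "R" (3x3) and "t" (3): a world point X has camera coordinates R X + t. Camera axes: x right, y down, z forward; pixel columns grow to the right and rows downward; lengths in m; the calibration is good to about 2 mm. The wrist camera is an equidistant fisheye: a pixel r from the principal point sees the ray r / f radians off the axis. A picture is of the moment at which its call begins. There is no depth.
A pose or a line that the arm cannot do raises r.IKError and nothing moves.
- r.hand_in(): hands the job in; it is judged then, once.
The state is a dict: "clock": time; "joints": joint angles; "joint_vel": joint speeds; "joint_torque": joint torques, N m; "tcp_pos": TCP position; "orientation": TCP orientation; "contact_force": force on the tool from outside, world axes, zero at the start; "torque": the same for the moment, N m; "opening": finger opening in m; "gripper_force": force on a finger pad.
Only numpy, scipy, OpenCV 4.12 (cv2) and the standard library are available. Lean on these libraries where they do the work, as an engineer would, in place of code of your own. Each camera call takes 0.05 s, during which the arm holds its last target. There are 200 camera calls.

## Working session

There is one attempt and no reset: what is moved stays moved. The work goes in short steps, each a Python script; the robot and the scene stay as the last script left them, time stands still between calls to the robot, and variables do not carry over. Pictures are saved under pics/ and viewed, at most 10 in all, crops included, and the job is handed in when it is done.

```bash
mkdir -p pics; python3 - <<'E'
from station import r
import cv2,numpy as np,pickle
d={}
for n in("scene","top"):
    s=r.snapshot(n);d[n]=s;cv2.imwrite(f"pics/{n}0.png",s["frame"][:,:,::-1])
    print(n,s["fx"],s["fy"],s["cx"],s["cy"],np.round(s["R"],3).tolist(),np.round(s["t"],3).tolist())
pickle.dump(d,open("d0.pkl","wb"))
s=r.sense();print(s["clock"],s["opening"],s["orientation"])
E
```

```text
scene 600.2835201615097 600.2835201615097 322.2825249742406 233.39119897506347 [[0.841, -0.541, 0.012], [-0.377, -0.601, -0.705], [0.388, 0.588, -0.709]] [-0.458, 0.215, 1.444]
top 502.3079902844218 502.3079902844218 315.50908716387545 244.32873920278664 [[0.01, -1.0, -0.001], [-0.994, -0.01, -0.106], [0.106, 0.002, -0.994]] [-0.044, 0.54, 1.088]
0.1 0.08766646538876109 [-1.79900733e+02 -5.52732083e-03  2.06734155e+01]
```

View pics/scene0.png

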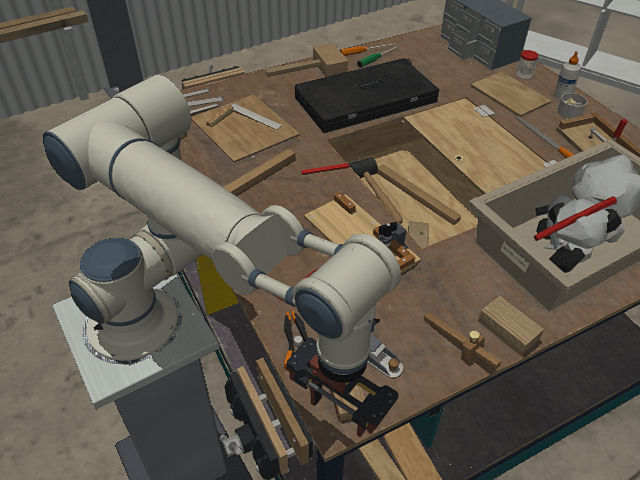

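View pics/top0.png

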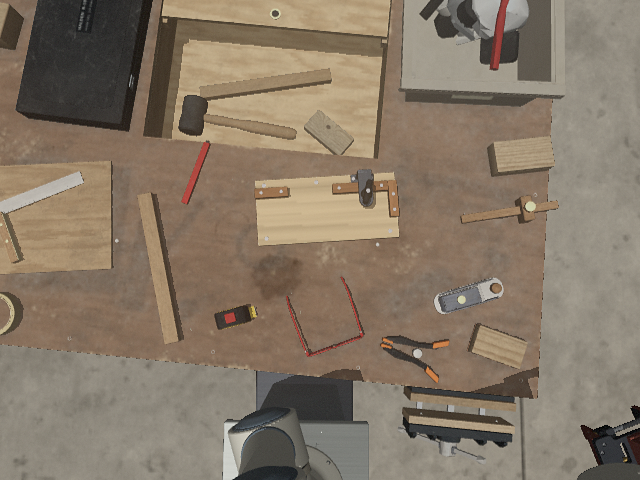

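The scene view is largely blocked by the arm. The top view shows the jig board (257–400, 175–245), with the clamp at (366,187) and the stop at (393,197). The batten runs from (147,194) to (172,342), the tape is at (236,316) and the plane at (468,295).

```bash
cat > h.py <<'E'
import numpy as np,cv2
def ray(s,uv):
    uv=np.atleast_2d(np.asarray(uv,float));R=np.array(s["R"]);t=np.array(s["t"])
    d=np.c_[(uv[:,0]-s["cx"])/s["fx"],(uv[:,1]-s["cy"])/s["fy"],np.ones(len(uv))]@R
    return -R.T@t,d
def onplane(s,uv,z):
    c,d=ray(s,uv);return c+d*((z-c[2])/d[:,2])[:,None]
def proj(s,X):
    p=np.atleast_2d(X)@np.array(s["R"]).T+np.array(s["t"])
    return np.c_[s["fx"]*p[:,0]/p[:,2]+s["cx"],s["fy"]*p[:,1]/p[:,2]+s["cy"]]
E
python3 - <<'E'
import pickle
from h import *
s=pickle.load(open("d0.pkl","rb"))["top"];f=s["frame"]
hsv=cv2.cvtColor(f,cv2.COLOR_RGB2HSV)
for p in((160,270),(300,220),(330,230),(130,300),(270,192),(393,197),(366,187)):print(p,hsv[p[1],p[0]])
def comp(seed,tolh,tols,tolv,win):
    x0,y0,x1,y1=win;c=hsv[seed[1],seed[0]].astype(int)
    m=(abs(hsv.astype(int)-c)<=[tolh,tols,tolv]).all(2).astype(np.uint8)
    w=np.zeros_like(m);w[y0:y1,x0:x1]=m[y0:y1,x0:x1]
    w=cv2.morphologyEx(w,cv2.MORPH_CLOSE,np.ones((3,3)))
    cs,_=cv2.findContours(w,0,1);return max(cs,key=cv2.contourArea)
for name,seed,win,z,tol in(("batten",(160,270),(130,185,190,350),.025,(6,45,40)),("board",(300,220),(245,165,410,255),.012,(6,50,45))):
    c=comp(seed,*tol,win);q=onplane(s,c[:,0],z)
    rc=cv2.minAreaRect((q[:,:2]*1000).astype(np.float32));print(name,rc,cv2.boundingRect(c));print(cv2.boxPoints(rc).round(1).tolist())
k=f[150:260,240:420];cv2.imwrite("pics/jig.png",cv2.resize(k,(792,484),interpolation=2)[:,:,::-1])
E
```

```text
(160, 270) [ 16  86 163]
(300, 220) [ 19  74 199]
(330, 230) [ 19  74 197]
(130, 300) [ 15  70 127]
(270, 192) [ 14 123 153]
(393, 197) [ 13 126 156]
(366, 187) [13 93 66]
batten ((490.31903076171875, 308.26483154296875), (368.3287048339844, 133.33370971679688), 2.121650218963623) (130, 185, 60, 165)
[[303.79998779296875, 368.1000061035156], [308.70001220703125, 234.8000030517578], [676.7999877929688, 248.5], [671.9000244140625, 381.70001220703125]]
board ((611.6526489257812, -64.8804931640625), (180.19259643554688, 322.5531921386719), 4.220414161682129) (255, 172, 144, 83)
[[509.8999938964844, 89.30000305175781], [533.7000122070312, -232.39999389648438], [713.4000244140625, -219.10000610351562], [689.5999755859375, 102.5999984741211]]
```

View pics/jig.png

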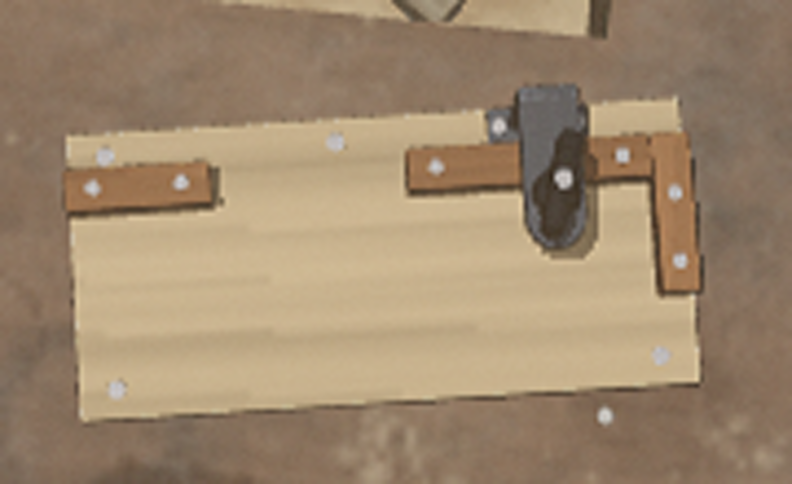

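The enlarged crop shows the board with corners near (66,136), (680,96), (700,382) and (82,421). The fence blocks, the stop and the clamp arm are visible too. The dark T-bar runs roughly from (577,133) to (550,235), with its axis near (563,180). Next I'll fit these more precisely.

```bash
python3 - <<'E'
import pickle
from h import *
s=pickle.load(open("d0.pkl","rb"))["top"];f=s["frame"]
hsv=cv2.cvtColor(f,cv2.COLOR_RGB2HSV).astype(int);H,S,V=hsv[...,0],hsv[...,1],hsv[...,2]
def big(m,win):
    w=np.zeros(m.shape,np.uint8);x0,y0,x1,y1=win;w[y0:y1,x0:x1]=m[y0:y1,x0:x1]
    w=cv2.morphologyEx(w,cv2.MORPH_OPEN,np.ones((3,3)))
    n,l,st,_=cv2.connectedComponentsWithStats(w);k=1+np.argmax(st[1:,4]);return (l==k).astype(np.uint8)
b=big((V>142)&(S>70),(130,185,190,350))
c=max(cv2.findContours(b,0,1)[0],key=cv2.contourArea);q=onplane(s,c[:,0],.025)
rc=cv2.minAreaRect((q[:,:2]*1000).astype(np.float32));print("batten",rc)
bd=big(V>165,(245,165,410,255))
# board edges: front(lowest row per column), left, right
P=[];
for u in range(265,395):P.append((u,np.nonzero(bd[:,u])[0].max()+.5))
L=[(np.nonzero(bd[v])[0].min()-.5,v) for v in range(212,240)]
Rr=[(np.nonzero(bd[v])[0].max()+.5,v) for v in range(222,236)]
def ln(p,z):
    q=onplane(s,p,z)[:,:2]*1000;a=cv2.fitLine(q.astype(np.float32),cv2.DIST_HUBER,0,.01,.01).ravel();return a
for n,p in(("front",P),("left",L),("right",Rr)):
    for z in((0,.012) if n=="front" else (.012,)):
        a=ln(p,z);print(n,z,a.round(4),np.degrees(np.arctan2(a[1],a[0])))
# fence/stop: red-brown
fm=(S>105)&(V>110);
m1=big(fm,(250,170,295,205));m2=big(fm,(325,170,360,200))
for n,m in(("f1",m1),("f2",m2)):
    us=[u for u in range(640) if m[:,u].sum()>5][2:-2]
    a=ln([(u,np.nonzero(m[:,u])[0].max()+.5) for u in us],.034);print(n,a.round(4),us[0],us[-1])
k=big((V<75)&(S>85),(350,165,385,215));v,u=np.nonzero(k);q=onplane(s,np.c_[u,v],.114)*1000
print("knob",cv2.minAreaRect(q[:,:2].astype(np.float32)),len(u));print(hsv[172:208:3,358:378:3,1].tolist());print(hsv[172:208:3,358:378:3,2].tolist())
E
```

```text
batten ((487.86480712890625, 312.88262939453125), (339.1106262207031, 31.02197265625), 12.940139770507812)
front 0 [ 7.390000e-02 -9.973000e-01  5.528622e+02 -7.079110e+01] -85.76108
front 0.012 [ 7.390000e-02 -9.973000e-01  5.514845e+02 -7.048310e+01] -85.76151
left 0.012 [9.974000e-01 7.220000e-02 5.897511e+02 9.470150e+01] 4.1406465
right 0.012 [ 9.958000e-01  9.130000e-02  5.796958e+02 -2.254807e+02] 5.2405543
f1 [ 7.910000e-02 -9.969000e-01  6.463219e+02  6.835430e+01] 257 285
f2 [ 7.320000e-02 -9.973000e-01  6.592328e+02 -1.086358e+02] 335 355Traceback (most recent call last):
  File "<stdin>", line 29, in <module>
  File "<stdin>", line 8, in big
    return _wrapfunc(a, 'argmax', axis=axis, out=out, **kwds)
    return bound(*args, **kwds)
ValueError: attempt to get argmax of an empty sequence
```

The batten fits as 339 x 31 mm, centred at (0.488, 0.313) with its axis at 12.9°. The jig origin is (0.626, -0.062) with yaw 4.2°. The fence faces come out at jig x = 29.6 mm against the expected 30, so the estimate holds. Now the pick.

```bash
cat >> h.py <<'E'
TH=4.2;JO=np.array([.6261,-.0623])
def jig(x,y):
    a=np.radians(TH);return JO+np.array([[np.cos(a),-np.sin(a)],[np.sin(a),np.cos(a)]])@[x,y]
def tojig(p):
    a=np.radians(TH);return np.array([[np.cos(a),np.sin(a)],[-np.sin(a),np.cos(a)]])@(np.array(p[:2])-JO)
def st(r,tag=""):
    s=r.sense();F=s["contact_force"];T=s["torque"]
    print(tag,"t%.1f"%s["clock"],"jig",(1000*tojig(s["tcp_pos"])).round(1),"z%.4f"%s["tcp_pos"][2],"F",np.round(F,1),"T",np.round(T,2),"op%.4f"%s["opening"],"gf",np.round(s["gripper_force"],1),"yaw%.1f"%s["orientation"][2],"j6 %.0f"%s["joints"][5]);return s
E
python3 - <<'E'
from h import *
from station import r
o=[180,0,12.94];x,y=.4879,.3129
for yw in(94.2,-85.8):print(yw,r.inverse_kinematics([*jig(-.04,.034),.3],[180,0,yw]))
r.reach([x,y,.36],o);st(r,"up")
r.servo_line([x,y,.186],speed=.2);st(r,"down")
r.grab(squeeze=30);st(r,"grab")
r.servo_line([x,y,.36],speed=.15);st(r,"lift")
im=r.snapshot("scene");cv2.imwrite("pics/lift.png",im["frame"][:,:,::-1])
for yw in(94.2,-85.8):print(yw,r.inverse_kinematics([*jig(-.04,.034),.3],[180,0,yw]))
E
```

```text
94.2 [ -6.40582169   3.0946352   83.33305989   0.          93.5723049
 -10.60582169]
-85.8 None
up t3.3 jig [-110.   383.7] z0.3600 F [0.4 0.1 0.5] T [-0.03  0.05  0.01] op0.0877 gf 0.0 yaw12.9 j6 106
down t4.3 jig [-109.9  384.4] z0.1873 F [0.3 0.8 0.9] T [0.01 0.03 0.03] op0.0877 gf 0.0 yaw12.9 j6 106
grab t5.2 jig [-110.4  384.3] z0.1860 F [-0.5 -0.3  0.4] T [-0.01  0.03 -0.01] op0.0318 gf 30.0 yaw12.9 j6 106
lift t6.5 jig [-110.4  384.3] z0.3585 F [-0.8 -0.2 -1.5] T [-0.01  0.06 -0.  ] op0.0316 gf 30.0 yaw12.9 j6 106
94.2 [ -6.40582169   3.0946352   83.33305989   0.          93.5723049
 -10.60582169]
-85.8 None
```

View pics/lift.png

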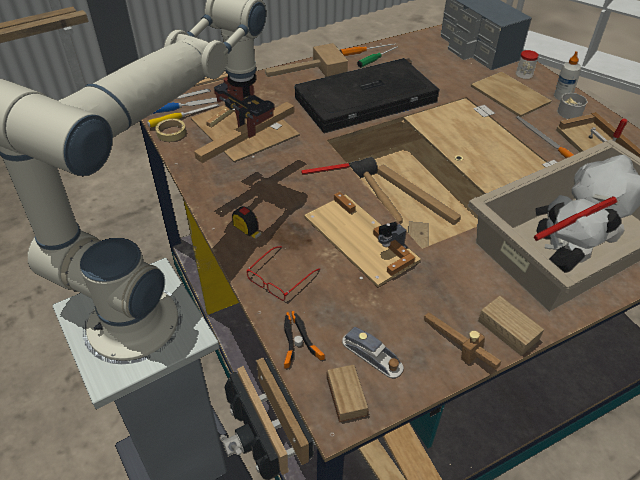

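The batten is held level with about 32 mm of finger opening, and the tape and plane are undisturbed. Next I'll place it on the board in front of the clamp and slide it home under force guard.

```bash
cat >> h.py <<'E'
def guarded(r,d,maxd,fstop,step=.001,speed=.02,quiet=False):
    """creep the TCP along jig direction d (3-vector) until the opposing force rises by fstop"""
    a=np.radians(TH);d=np.array(d,float);w=np.array([d[0]*np.cos(a)-d[1]*np.sin(a),d[0]*np.sin(a)+d[1]*np.cos(a),d[2]])
    p=np.array(r.sense()["tcp_pos"]);f0=None;n=0
    hist=[]
    while n*step<maxd:
        n+=1;r.servo_line(list(p+w*step*n),speed=speed)
        f=-np.dot(r.sense()["contact_force"],w)
        if f0 is None or n<=2:f0=f
        hist.append(round(float(f-f0),1))
        if f-f0>fstop:break
    print("guarded",d,"went %.1f mm"%(n*step*1000),hist[-6:]);return n*step
E
python3 - <<'E'
from h import *
from station import r
o=[180,0,90+TH]
r.reach([*jig(-.042,.037),.32],o);st(r,"over")
r.servo_line([*jig(-.042,.037),.206],speed=.15);s=st(r,"low")
guarded(r,[0,0,-1],.012,4,speed=.02);st(r,"touch")
im=r.snapshot("scene");cv2.imwrite("pics/touch.png",cv2.resize(im["frame"][150:300,260:460],(800,600))[:,:,::-1])
E
```

```text
over t8.4 jig [-42.   37.4] z0.3200 F [ 0.1  1.  -1.6] T [ 0.01 -0.1  -0.06] op0.0318 gf 30.0 yaw94.2 j6 -10
low t9.3 jig [-41.6  37. ] z0.2072 F [-0.6  0.3 -0.5] T [-0.01 -0.06 -0.01] op0.0315 gf 30.0 yaw94.2 j6 -10
guarded [ 0.  0. -1.] went 10.0 mm [-0.1, -0.8, 0.4, 0.8, -0.6, 6.0]
touch t11.8 jig [-41.5  37. ] z0.1980 F [-2.6  0.5  4.5] T [0.07 0.33 0.  ] op0.0319 gf 30.0 yaw94.2 j6 -10
```

View pics/touch.png

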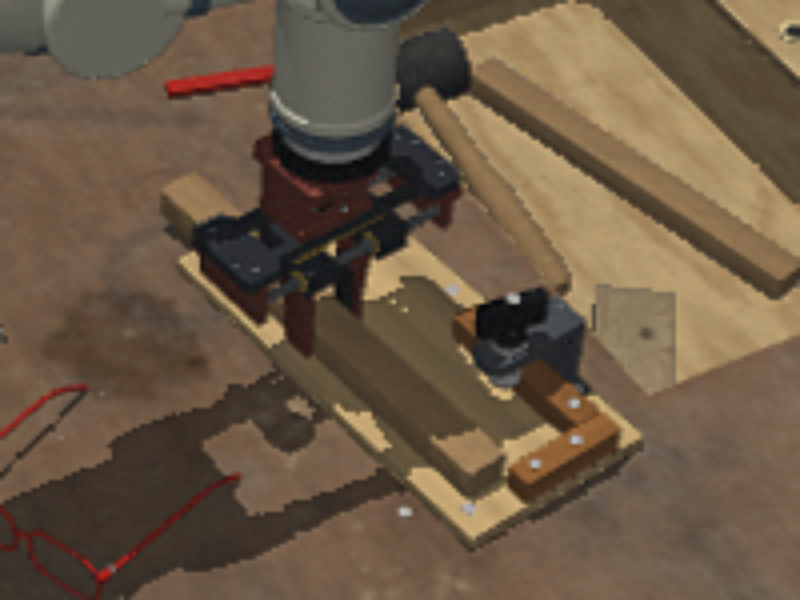

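The batten lies on the board in front of the clamp, with its end clear of the stop. Now I'll slide it in.

```bash
python3 - <<'E'
from h import *
from station import r
z=.1982
r.servo_line([*jig(.005,.037),z],speed=.06);st(r,"slid")
guarded(r,[1,0,0],.018,10,speed=.02);st(r,"fence")
p=r.sense()["tcp_pos"];g=tojig(p)
r.servo_line([*jig(g[0]-.0005,g[1]),z],speed=.02)
guarded(r,[0,-1,0],.016,10,speed=.02);st(r,"stop")
guarded(r,[1,0,0],.006,8,speed=.02);st(r,"fence2")
E
```

```text
slid t12.7 jig [ 5.1 37. ] z0.1980 F [ 1.2 -0.   0.7] T [-0.07 -0.2   0.02] op0.0323 gf 30.0 yaw94.2 j6 -10
guarded [1. 0. 0.] went 11.0 mm [-0.3, -0.4, -0.7, 3.9, 8.1, 13.0]
fence t15.5 jig [14.7 37. ] z0.1980 F [-14.7  -1.1   9.2] T [-0.11  2.12 -0.03] op0.0318 gf 30.0 yaw94.2 j6 -9
guarded [ 0. -1.  0.] went 12.0 mm [2.1, 1.6, 4.2, 6.1, 9.6, 11.4]
stop t18.7 jig [13.9 29. ] z0.1979 F [-7.  16.1  5.6] T [ 2.4   1.04 -0.12] op0.0318 gf 30.0 yaw94.4 j6 -10
guarded [1. 0. 0.] went 4.0 mm [0.0, 0.0, 3.4, 8.3]
fence2 t19.9 jig [15.5 30.1] z0.1979 F [-24.1   2.5  14.3] T [ 0.63  3.51 -0.07] op0.0318 gf 30.0 yaw94.2 j6 -10
```

```bash
python3 - <<'E'
from h import *
from station import r
r.let_go();s=st(r,"open")
r.servo_line([*jig(.014,.032),.36],speed=.25)
r.reach([*jig(-.16,.20),.33],[180,0,90+TH]);st(r)
im=r.snapshot("top");cv2.imwrite("pics/home.png",cv2.resize(im["frame"][150:260,240-20:420-20],(792,484),interpolation=2)[:,:,::-1])
import pickle;pickle.dump(im,open("d1.pkl","wb"))
E
```

```text
open t20.8 jig [17.9 29. ] z0.1979 F [-0.6 -0.3 -0.9] T [ 0.02 -0.12 -0.03] op0.0877 gf 0.0 yaw94.2 j6 -10
 t22.6 jig [-159.6  199.6] z0.3296 F [ 0.1 -1.4  0.5] T [ 0.03 -0.08  0.01] op0.0881 gf 0.0 yaw94.2 j6 7
```

View pics/home.png

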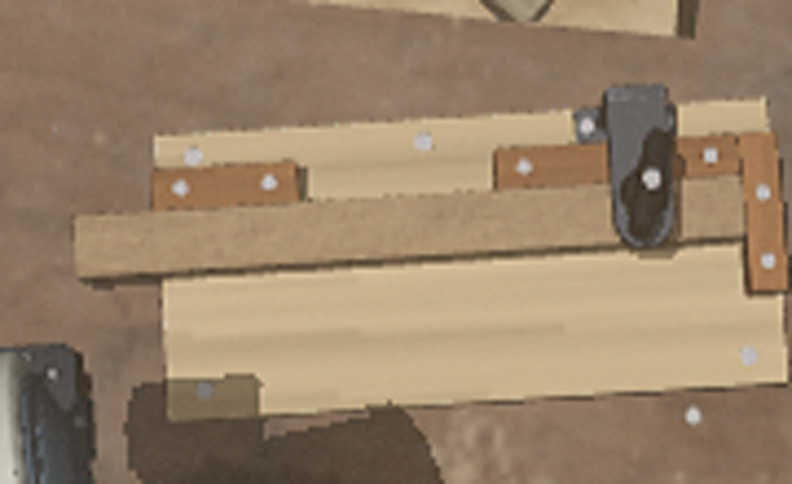

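The batten appears tight against both fence blocks and the stop at (742,210). The T-bar runs from (660,132) to (637,235). Next I'll check the seating numerically and get the bar angle.

```bash
python3 - <<'E'
import pickle
from h import *
s=pickle.load(open("d1.pkl","rb"));f=s["frame"];hsv=cv2.cvtColor(f,cv2.COLOR_RGB2HSV).astype(int)
c0=lambda x,y:(220+(x+.5)/4.4-.5,150+(y+.5)/4.4-.5)
g=cv2.cvtColor(f,cv2.COLOR_RGB2GRAY).astype(float)
# front top edge: strongest dark step below batten centre line, columns over jig
fr=[];
for u in range(262,352):
    v0=int(round(210-(u-262)*.073));col=np.diff(g[v0-7:v0+6,u]);i=np.argmin(col);fr.append((u,v0-7+i+.5))
q=onplane(s,fr,.037);J=np.array([tojig(p) for p in q])*1000
k=np.polyfit(J[:,1],J[:,0],1);res=J[:,0]-np.polyval(k,J[:,1]);ok=abs(res)<1.5;k=np.polyfit(J[ok,1],J[ok,0],1)
print("front edge x at y=30: %.1f (exp -2) slope rad %.4f n%d"%(np.polyval(k,30),k[0],ok.sum()))
le=[]
for v in range(201,211):
    row=np.diff(g[v,228:248]);i=np.argmax(np.abs(row));le.append((228+i+.5,v))
print("end",(np.array([tojig(p) for p in onplane(s,le,.037)])*1000).round(1)[:,1], "exp 200")
F=f.astype(int);w=F[172:210,355:380];m=((w.max(2)<75)&(w[...,0]-w[...,2]>8)).astype(np.uint8)
for row in m:print("".join(".#"[a] for a in row))
m=cv2.morphologyEx(m,cv2.MORPH_OPEN,np.ones((2,2)));v,u=np.nonzero(m)
q=onplane(s,np.c_[u+355,v+172],.114)[:,:2]*1000
rc=cv2.minAreaRect(q.astype(np.float32));d=cv2.fitLine(q.astype(np.float32),2,0,.01,.01).ravel()
print(rc,"axis",(jig(.014,-.085)*1000).round(1),d,np.degrees(np.arctan2(d[1],d[0])))
E
```

```text
front edge x at y=30: -2.0 (exp -2) slope rad -0.0014 n90
end [199.1 199.2 199.3 199.4 199.5 199.6 199.7 199.9 200.  200.1] exp 200
..#......................
..#......................
..#..............#.......
.##......................
.##......................
.##......................
.##......................
.........................
.............#####.......
............######.......
...#.......##.####.......
...#.......######........
...#.......######........
...........######........
...........######........
..........#######........
..........#....##........
.........##....##........
.......####.....#........
.......#.##.....#........
......##.###...##........
......##.########........
......#####.#####........
......#####.#####........
....#..####.#####........
....#...###.####.........
........##..###..........
........##..###..........
........#..#.##..........
........######...........
........#####............
.........####............
......#....#.............
.......#.................
.........................
.........................
.........................
.........................
((649.2836303710938, -145.9279327392578), (62.949642181396484, 30.89996910095215), 16.076282501220703) axis [ 646.3 -146. ] [ 9.9999905e-01  1.3636349e-03  6.4269287e+02 -1.4588292e+02] 0.07813055
```

The batten is home: its front edge is at -2.0 mm, its end at about 199.5 mm, and it is parallel within 0.002 rad. The bar lies at about -12.5°. I'll grasp it with the tool yawed 167.5° (j6 ≈ -90°), which leaves plenty of clockwise travel.

```bash
cat > turn.py <<'E'
from h import *
import json,os
def turn(r,amax,tstop,step,log="turn.json",t0=None):
    """turn j6 (clockwise) by up to amax deg until reaction torque exceeds tstop; append (knob deg, T)"""
    H=json.load(open(log)) if os.path.exists(log) else []
    base=H[-1][0] if H else 0.;j=list(r.sense()["joints"]);a=0
    while a<amax-1e-6:
        a=min(a+step,amax);q=j.copy();q[5]+=a;r.move_joints(q)
        T=[];
        for _ in range(3):
            s=r.sense();T.append(s["torque"][2]);r.wait(.02)
        H.append([base+a,float(np.mean(T)),float(s["contact_force"][2]),s["clock"]])
        if np.mean(T)>tstop:break
    json.dump(H,open(log,"w"));return H
E
python3 - <<'E'
from turn import *
from station import r
c=jig(.014,-.085);o=[180,0,167.5]
r.servo_line([*tuple(np.array(r.sense()["tcp_pos"])[:2]),.36],speed=.25)
q=r.inverse_kinematics([*c,.35],o);print(np.round(q,1))
if q[5]>0:raise SystemExit("wrong branch")
r.reach([*c,.35],o);im=r.snapshot("wrist");cv2.imwrite("pics/wrist.png",im["frame"][:,:,::-1])
r.servo_line([*c,.275],speed=.12);st(r,"down")
r.grab(squeeze=60);st(r,"grab")
H=turn(r,40,.25,10)
print(np.round(H,3).tolist());st(r)
E
```

```text
[-15.7  14.8  65.4   0.   99.8 -93.2]
down t25.3 jig [ 14.2 -85. ] z0.2759 F [-1.  -0.1  0.3] T [ 0.04 -0.12 -0.02] op0.0880 gf 0.0 yaw167.5 j6 -93
grab t26.4 jig [ 14.1 -84.7] z0.2750 F [ 1.3  2.6 -0.1] T [ 0.34 -0.22  0.14] op0.0116 gf 60.0 yaw167.5 j6 -93
[[10.0, -0.064, 0.173, 26.75], [20.0, -0.033, 0.106, 27.092], [30.0, -0.045, -0.065, 27.433], [40.0, -0.04, 0.174, 27.775]]
 t27.8 jig [ 14.  -84.8] z0.2750 F [-0.6 -0.2 -0.4] T [-0.22  0.11 -0.05] op0.0116 gf 60.0 yaw127.9 j6 -54
```

View pics/wrist.png

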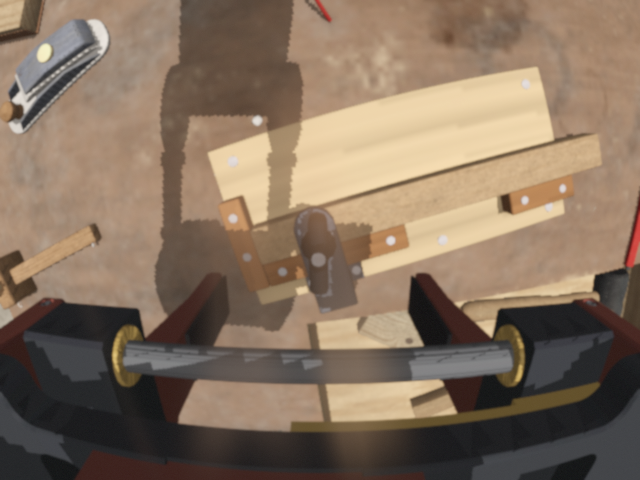

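The wrist view shows the bar centred between the fingers at (318,260) and the batten tight against fence and stop. Free-turning torque is about 0.05 N m in magnitude. I'll continue clockwise until it climbs.

```bash
sed -i 's/if np.mean(T)>tstop/if abs(np.mean(T)+.045)>tstop/' turn.py; python3 - <<'E'
from turn import *
from station import r
H=turn(r,195,.2,7.5)
print([(round(h[0],1),round(h[1],3),round(h[2],1)) for h in H[4:]]);st(r)
E
```

```text
[(47.5, -0.085, 0.6), (55.0, -0.063, 1.3), (62.5, -0.058, 0.5), (70.0, -0.068, 1.7), (77.5, -0.035, 1.0), (85.0, -0.068, 1.4), (92.5, -0.051, 1.8), (100.0, -0.072, 1.8), (107.5, -0.066, 2.8), (115.0, -0.069, 2.4), (122.5, -0.032, 3.6), (130.0, -0.01, 1.3), (137.5, 0.027, 3.4), (145.0, 0.035, 2.6), (152.5, 0.046, 3.7), (160.0, 0.079, 3.7), (167.5, 0.118, 3.2), (175.0, 0.141, 3.5), (182.5, 0.177, 3.6)]
 t33.6 jig [ 13.7 -84.5] z0.2751 F [-7.   0.2  2.6] T [0.05 1.28 0.16] op0.0117 gf 60.0 yaw-14.2 j6 89
```

The torque is flat at about -0.06 and then climbs steadily. The foot face seems worn, because the slope is below nominal, so I'll go by angle past the kink. I'll fit the hinge, then finish to 90° of screw travel plus hub wind-up.

```bash
python3 - <<'E'
from turn import *
from station import r
from scipy.optimize import curve_fit
hin=lambda a,b,c,k:b+k*np.maximum(a-c,0)
def fit(H):
    A=np.array(H)[1:];p,cov=curve_fit(hin,A[:,0],A[:,1],[-.06,118,.004]);print("fit",p.round(4),np.sqrt(np.diag(cov)).round(4));return p
H=json.load(open("turn.json"));p=fit(H)
tgt=lambda p:p[1]+90+np.degrees(.4*np.radians(90)*p[2]*57.3/(1+0*p[2]))
print("target",tgt(p))
H=turn(r,max(0,tgt(p)-7-H[-1][0]),1,7.5);p=fit(H);t=tgt(p);print("target",t,"at",H[-1][0])
H=turn(r,max(0,t-H[-1][0]),1,4);p=fit(H);print("target",tgt(p),"at",H[-1][0],[(round(h[0],1),round(h[1],3)) for h in H[-7:]])
st(r)
E
```

```text
fit [-5.80000e-02  1.16095e+02  3.40000e-03] [4.0000e-03 3.2229e+00 2.0000e-04]
target 213.04261838063326
fit [-5.78e-02  1.15e+02  3.20e-03] [4.600e-03 3.388e+00 2.000e-04]
target 211.6362253642871 at 206.04261838063326
fit [-5.800000e-02  1.192861e+02  3.700000e-03] [7.1000e-03 4.1943e+00 2.0000e-04]
target 216.88204449219785 at 211.6362253642871 [(182.5, 0.177), (190.0, 0.187), (197.5, 0.189), (205.0, 0.201), (206.0, 0.267), (210.0, 0.301), (np.float64(211.6), 0.362)]
 t35.4 jig [ 13.7 -84.3] z0.2752 F [-4.  -0.6  2.7] T [0.1  0.79 0.31] op0.0120 gf 60.0 yaw-43.2 j6 118
```

```bash
python3 - <<'E'
from turn import *
from station import r
for i in range(4):
    r.wait(.15);T=[]
    for _ in range(5):
        s=r.sense();T.append(s["torque"][2]);r.wait(.02)
    print(round(s["clock"],2),np.round(T,3),round(s["joints"][5],2))
E
```

```text
35.59 [0.357 0.323 0.371 0.338 0.371] 117.59
35.83 [0.344 0.319 0.387 0.344 0.288] 117.62
36.06 [0.355 0.337 0.335 0.342 0.358] 117.62
36.29 [0.329 0.335 0.394 0.343 0.417] 117.62
```

The static torque holds steady at 0.35 N m, with finger opening barely changed, so the bar hasn't slipped. The knob is 95° past the kink at 116°. Taking off about 7° of hub wind-up puts the screw roughly 88° past the bite. I'll release, retract and check.

```bash
python3 - <<'E'
from turn import *
from station import r
p=r.sense()["tcp_pos"];r.let_go();r.wait(.2);st(r,"rel")
r.servo_line([p[0],p[1],.35],speed=.15)
a=r.snapshot("wrist")["frame"]
r.reach([*jig(-.16,.20),.36],[180,0,-TH]);s=st(r)
b=r.snapshot("top")["frame"]
k=np.hstack([cv2.resize(a[100:400,170:470],(400,400)),cv2.resize(b[150:260,210:410],(400,220))[np.r_[0:220,[0]*180]]])
cv2.imwrite("pics/final.png",k[:,:,::-1])
E
```

```text
rel t37.7 jig [ 13.7 -84.3] z0.2752 F [ 0.2 -0.4  0.3] T [ 0.1  -0.03  0.01] op0.0878 gf 0.0 yaw-43.3 j6 118
 t39.7 jig [-159.5  199.5] z0.3599 F [ 0.1  0.5 -0.1] T [0.03 0.02 0.  ] op0.0880 gf 0.0 yaw-4.3 j6 106
```

View pics/final.png

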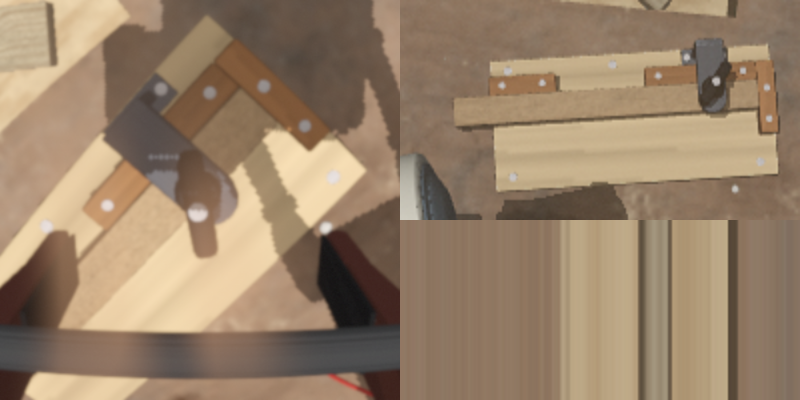

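The batten is still tight on the fence and the stop. In the wrist crop the relaxed bar, from (188,155) to (203,257), has sprung back about 5–8°, which matches the expected wind-up. Nothing is touched, so I'm handing in.

```bash
python3 -c "
from station import r
print(r.hand_in())"
```

```text
the job is handed in; nothing more can be done
None
```

I handed the job in, but the station gave no verdict. The batten is home against the fence blocks and the end stop. I put the screw at about 88° past the bite, judging by knob angle because torque climbed more slowly than specified, so the clamp force is unconfirmed. The tape measure and plane were left alone.

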